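Clamp the glued napkin ring

ROBOT

A 6-joint arm with a two-finger parallel gripper is mounted at the origin on the work surface. World frame = base frame: x ahead of the robot, y to its left, z up, the work surface at z = 0. Lengths are in m, angles in rad, forces in N, time in s.
With the tool pointing down it reaches from about 0.275 to 0.75 m from the base axis. Payload 10.2 kg.
Tool frame: the origin (TCP) lies at the very end of the fingers, on their centre line; the grasp point (between the pads) lies 19 mm behind it; z points along the fingers, y is the line along which they close (so a half turn about z gives the same grasp; the last joint's range is limited). The gripper opens to 85 mm and grips with 20 to 120 N. Pads are 22 mm wide; open, the fingers measure 114 mm over their backs; the gripper's body (76 mm by 85 mm) begins 54 mm behind the grasp point. The pads swing forward as they close: fully open they stand 13 mm farther back than shut.
Start: joints at [0.975, 0.313, 1.498, -0, 1.331, -0.223], TCP at [0.191, 0.489, 0.231] pointing down, gripper open.
Joint ranges: [-2.94, 2.94], [-0.97, 2.17], [0.19, 2.56], [-1.23, 4.37], [0.02, 3.11], [-2.88, 2.88]. Speed limits (rad/s): [2.39, 2.39, 3.01, 3.14, 3.14, 3.14].

INTERFACE

Orientations are given as a rotation vector (axis times angle).
In Python, from bench import * gives the robot as it stands.
- The arm moves only by the tool play_rows, never from a script. Its argument "rows" is one flat list of numbers, 6 for each row, row after row: the shift along the tool's x, y, z scaled (see below), then the turn, a rotation vector about the tool's x, y, z scaled (see below). In form: [x, y, z, ax, ay, az, x, y, z, ax, ay, az, ...]. A call has 1 to 10 rows; each row shifts and turns the commanded pose from where the row before left it, along the tool's axes as they then stand; what a row does not reach is not made up. The controller multiplies each number of a shift by 0.025 m and each number of a turn by 0.12 rad. A row lasts 1/10 s, in which the tool goes at most 50 mm and 8.59 degrees, less where a joint would pass 70% of its speed; a pose out of reach is approached as far as the arm can. A call with a number of a shift or a turn outside -1 to 1 is refused whole. A call with a gripper value outside its range is refused whole. "hand" is the opening, from 0 (shut) to 1 (fully open), set as the call begins (left out, the last holds). The fingers move at their own pace and stop on an object; "grip_force" is the grip in N (left out, the last holds). Time passes only in rows, so rows that do not move let the fingers close. It gives the time, the measured TCP pose, the force, the opening and the grip force at its end, in the units of the state.
- observe(): the state, without advancing time (a new reading comes with each control period).
- snapshot(name): name is "scene" or "top" or "wrist"; returns the picture (384x512x3 uint8, red, green, blue); there is no depth.
- camera_model(name): a dict with "mtx" (3x3 intrinsics, pixels), "distortion" ([k1, k2, p1, p2, k3] as OpenCV has them; the pictures are not rectified), "R" (3x3) and "t" (3): a world point X has camera coordinates R X + t. Camera axes: x right, y down, z forward; pixel columns grow to the right and rows downward; lengths in m; the calibration is good to about 2 mm. A picture is of the moment at which its call begins: read the wrist's pose just before it. camera_model takes no time and is no camera call; for the wrist camera it gives the pose at the moment of the call.
- sign_off(): hands the job in; it is judged then, once.
The state is a dict: "clock": time; "joint_pos": joint angles; "qvel": joint speeds; "effort": joint torques, N m; "position": TCP position; "tcp_rot": TCP orientation; "wrist_force": force on the tool from outside, world axes, zero at the start; "ft_torque": the same for the moment, N m; "gripper_width": finger opening in m; "finger_force": force on a finger pad.
Only numpy, scipy, OpenCV 4.12 (cv2) and the standard library are available. Lean on these libraries where they do the work, as an engineer would, in place of code of your own. Each camera call takes 0.05 s, during which the arm holds its last target. There are 200 camera calls.

TASK

Slide the freshly glued rattan-wound napkin ring up off its drying post, lay it flat on the clamp's board in front of the V notch and let go of it. Then pump the clamp's trigger lever by its wooden paddle, as many strokes as it takes, until the rubber pad pushes the ring into the notch and sinks about half-way back on its springs, never bottoming the springs. Move the jaw by the trigger alone, leave the jar and the spoon alone, and finish while still holding the trigger squeezed.

Things in the scene. Friction and masses are not known exactly. Their poses are not given: they have to be found in the camera images.
- ring: rattan-wound wooden napkin ring, rigid, a plain round tube with its axis upright: outer diameter 56 mm, hole 38 mm, 30 mm tall, about 45 g. Origin: centre of its underside, z up its axis
- post: wooden drying post fixed to the counter, origin at the centre of its underside: round foot of diameter 84 mm, 6 mm high; on it a collar of diameter 50 mm up to 14 mm, on which the ring stands; then a pin of diameter 20 mm whose rounded tip is 60 mm above the counter. The ring must be raised 46 mm to clear it
- clamp: ratchet clamp on a fixed wooden board, 110 mm (x) by 345 mm (y from -195 to +150), 18 mm thick. Origin on the counter under its bar; z up. The bar runs along its y, roughly toward the robot's left; the jaw closes toward +y onto a wooden V notch (68 mm wide, 30 mm tall, y +92 to +141 mm, open to -y). Everything between y -85 mm and the notch is under 55 mm above the counter
- trigger: trigger lever, a 12 mm steel bar; origin at its pivot (clamp x 0, y -110 mm, 82 mm above the counter), own z up the lever, turns about the clamp's x. At rest it leans 0.25 rad toward the jaw (clamp +y), fully squeezed 0.25 rad the other way. Steel cheeks (31 mm wide, y -132 to -88 mm, 95 mm high) hold it; a fixed rubber grip slants up behind it, y -150 to -190 mm, 144 mm high
- paddle (a point): centre of the dark wooden paddle on the lever's top (20 mm along clamp x, 26 along y, 40 tall, top 162 mm above the counter), 62 mm from the pivot; pinch or push it. A full squeeze moves it 30 mm toward clamp -y (2 to 12 N); a spring returns it. It drives the jaw by half the paddle's travel, after up to one 6 mm rack step (12 mm at the paddle) of idle motion per stroke
- seat (a point): point on the board's top face (clamp x 0, y +75 mm, z 18 mm) where the ring's underside centre lies when it is fully home in the V notch; its axes are the clamp's. Laid down up to 20 mm short of it (toward -y), the ring is pushed home by the pad along the board
- jaw: moving jaw: steel plate 44 mm wide, pin-rack bar behind it, sprung pad in front. Origin coincides with the clamp's origin when fully back and slides along clamp +y; it starts 0 to 15 mm forward. Moved by the trigger alone (a full stroke gives about 12 to 15 mm); it stays put (9 N stiff) when the trigger goes back
- pad_face (a point): centre of the rubber pad's front face (40 mm wide, 26 mm tall), 34 mm above the counter; it starts 27 to 42 mm short of the near side of a ring that is fully home
- pad (a joint): how far the pad is sunk toward the jaw plate against its springs, m: 0 free, 0.016 bottomed; preload 1.2 N, 0.4 N per mm. Once the ring is home in the notch, further jaw travel goes into this
- jar: bystander: hinged glass jar with a wire clamp, diameter 84 mm, 114 mm tall, loose; origin at the centre of its underside
- spoon: bystander: aluminium spoon about 190 mm long lying loose on the counter beyond the clamp; origin under its middle
Mind the look-alikes: they are no part of the job. What is shaped like the ring but turquoise is not meant.

How it is judged:
On the way, in this order (a step that is already met when the one before it is completed fails the run):
1. the ring has been slid up off the post, its underside above the tip (z of ring in the frame of post above 0.06 m), for 0.1 s.
2. the ring lies flat on the board in front of the notch, let go, the pad not yet on it (x of ring in the frame of seat between -0.012 and 0.012 m and y of ring in the frame of seat between -0.025 and 0.005 m and z of ring in the frame of seat below 0.003 m and angle between ring's own z axis and vertical below 0.1 rad and contact force between the fingers and ring below 0.1 N and contact force between jaw and ring below 0.5 N), for 0.2 s.
3. the trigger, worked by the robot, has brought the pad onto the ring (contact force between jaw and ring above 0.3 N and contact force between the fingers and trigger above 0.3 N and y of paddle in the frame of clamp below -0.0965 m), for 0.1 s.
At the end, for the whole second after the job is handed in: The ring lies flat and home in the V notch (within 5 mm of the seat), untouched by the robot; the pad presses it with over 2 N, sunk 4 to 12 of its 16 mm; the fingers hold the trigger (over 0.5 N) squeezed about 3 mm or more off its rest (paddle centre beyond clamp y -97.5 mm) (value of joint pad between 0.004 and 0.012 m and contact force between jaw and ring above 2 N and x of ring in the frame of seat between -0.005 and 0.005 m and y of ring in the frame of seat between -0.005 and 0.005 m and z of ring in the frame of seat below 0.003 m and angle between ring's own z axis and vertical below 0.1 rad and contact force between the arm and ring below 0.1 N and contact force between the fingers and trigger above 0.5 N and y of paddle in the frame of clamp below -0.0975 m); the arm keeps its last pose, push and grip.
It fails at once if the pad's springs bottom out (sunk more than 14.5 mm), crushing the ring (value of joint pad above 0.0145 m).
It fails at once if the robot pushes the jaw, bar or pad directly (over 4 N) (contact force between the arm and jaw above 4 N).
It fails at once if the ring is dropped (linear speed of ring above 0.6 m/s and contact force between the fingers and ring below 0.05 N).
It fails at once if the jar is moved by more than 25 mm (distance of jar from where it was at the start of the episode above 0.025 m).
It fails at once if the spoon is moved by more than 25 mm (distance of spoon from where it was at the start of the episode above 0.025 m).
It also fails if it takes over 72 s, if anything falls off the work surface, if the arm or the gripper's body presses on something with over 40 N, if the wrist force passes 120 N, or if a joint passes its speed limit or range.

## Working session

There is one attempt and no reset: what is moved stays moved. The work goes in short steps, Python scripts to look and compute and a tool call to move; the robot and the scene stay as the last step left them, time stands still between calls to the robot, and variables do not carry over. Pictures are saved under pics/ and viewed, at most 10 in all, crops included, and the job is handed in when it is done.

Besides the shell and the picture viewer there is one more tool, called after "Request:" as name(argument=value, ...), one argument or row to a line, values as JSON. play_rows: Moves the arm, as the interface text tells. Shifts and turns lie within -1 to 1; 1 stands for 0.025 m of shift or 0.12 rad of turn. Its arguments: {"type":"object","properties":{"rows":{"type":"array"},"hand":{"type":"number"},"grip_force":{"type":"number"}},"required":["rows"]}

```bash
mkdir -p pics; python3 - <<'E'
from bench import *
import cv2
s=observe(); print(s['clock'],s['position'],s['tcp_rot'],s['gripper_width'])
for n in("scene","top"):
    cv2.imwrite(f"pics/{n}0.png",snapshot(n)[:,:,::-1])
    m=camera_model(n); print(n,m)
E
```

```text
0.0 [0.19108162 0.48871002 0.23072395] [-5.82101436e-01 -3.08669683e+00  1.92725761e-03] 0.08533880704445106
scene {'mtx': array([[375.41115563,   0.        , 250.30622485],
       [  0.        , 375.41115563, 190.02147403],
       [  0.        ,   0.        ,   1.        ]]), 'distortion': array([-0.05957368,  0.        ,  0.        ,  0.        ,  0.        ]), 'R': array([[ 0.53277912,  0.84593824, -0.02312803],
       [ 0.4423395 , -0.30168024, -0.84458558],
       [-0.72144451,  0.43974712, -0.53492083]]), 't': array([-0.25572679, -0.16537596,  1.63654802])}
top {'mtx': array([[497.42724958,   0.        , 250.71207956],
       [  0.        , 497.42724958, 189.85862881],
       [  0.        ,   0.        ,   1.        ]]), 'distortion': array([-0.11178567,  0.        ,  0.        ,  0.        ,  0.        ]), 'R': array([[-0.02316663, -0.99965789, -0.01214116],
       [-0.993295  ,  0.02439166, -0.11300486],
       [ 0.11326234,  0.00944182, -0.99352025]]), 't': array([-0.02236925,  0.56324806,  1.51986884])}
```

```bash
python3 - <<'E'
import cv2
a=cv2.imread("pics/top0.png"); 
cv2.imwrite("pics/top0b.png",cv2.resize(a,(800,600),interpolation=cv2.INTER_CUBIC))
a=cv2.imread("pics/scene0.png"); 
cv2.imwrite("pics/scene0b.png",cv2.resize(a,(800,600),interpolation=cv2.INTER_CUBIC))
E
```

```text
(no output)
```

View pics/top0b.png

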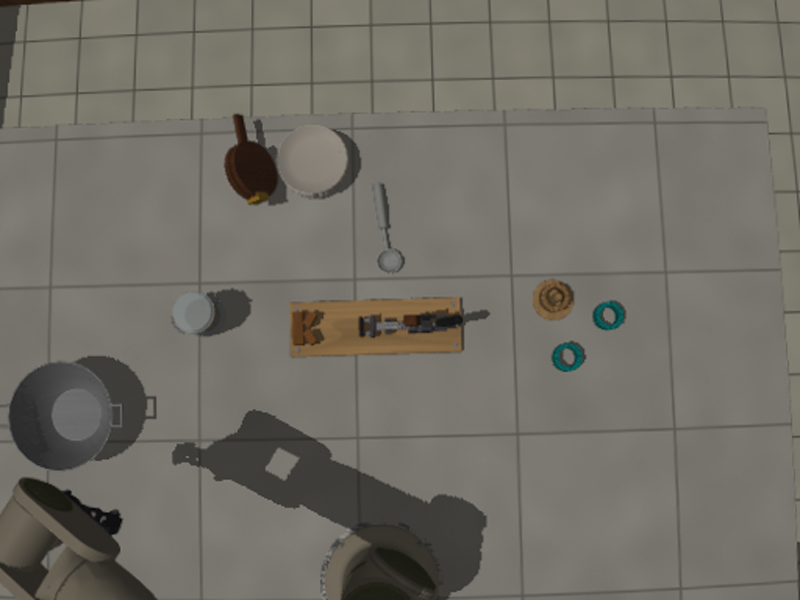

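View pics/scene0b.png

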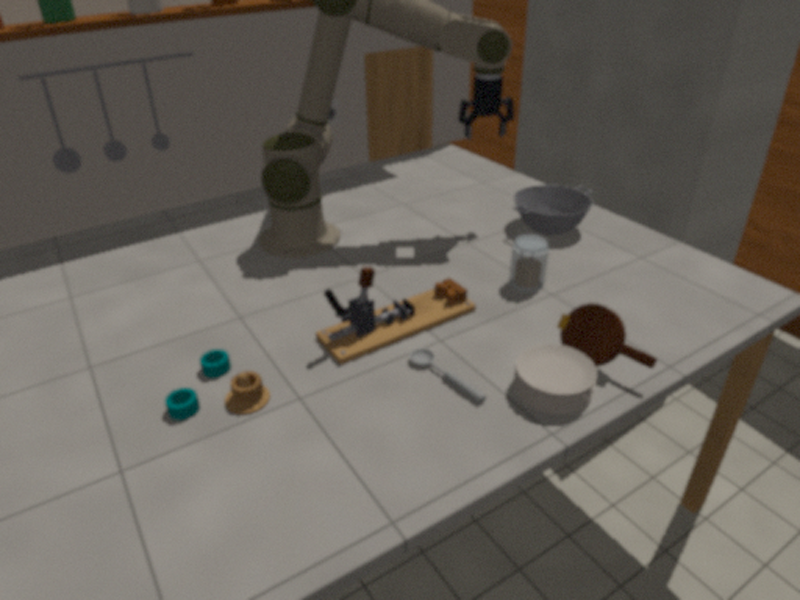

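The top view shows the ring on its post near (552,298), turquoise decoys at (609,315) and (568,356), the board with corners near (290,303), (461,297), (463,351), (291,357), and the jar at (194,312). I'll enlarge it for accuracy.

```bash
cat > h.py <<'E'
from bench import *
import cv2, numpy as np
from scipy.spatial.transform import Rotation as R
def unproj(cam,px,z):
    m=cam if isinstance(cam,dict) else camera_model(cam)
    p=cv2.undistortPoints(np.array(px,float).reshape(-1,1,2),m['mtx'],m['distortion']).reshape(-1,2)
    d=np.c_[p,np.ones(len(p))]@m['R']; c=-m['R'].T@m['t']
    return c+d*((np.broadcast_to(z,len(p))-c[2])/d[:,2])[:,None]
def proj(cam,X):
    m=cam if isinstance(cam,dict) else camera_model(cam)
    return cv2.projectPoints(np.array(X,float).reshape(-1,3),cv2.Rodrigues(m['R'])[0],m['t'],m['mtx'],m['distortion'])[0].reshape(-1,2)
E
python3 - <<'E'
from h import *
a=cv2.imread("pics/top0.png")
# crop: x 180..380? two strips: board 180..300 x185..235 ; post 335..405
b=a[180:240,180:300]; p=a[170:230,330:410]
B=cv2.resize(b,None,fx=6,fy=6,interpolation=cv2.INTER_CUBIC)[:300]
P=cv2.resize(p,None,fx=6,fy=6,interpolation=cv2.INTER_CUBIC)[:300]
o=np.zeros((600,720,3),np.uint8); o[:300]=B[:, :720]; o[300:,:480]=P
cv2.imwrite("pics/crop.png",o)
E
```

```text
(no output)
```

View pics/crop.png

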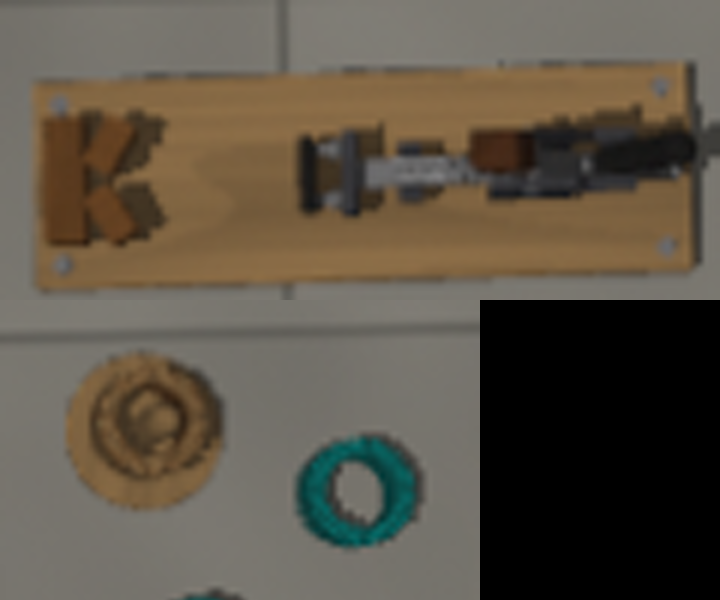

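The crop shows board corners at crop pixels (34,83), (692,64), (697,270) and (38,290). The foot is centred near (145,430) and the ring's top near (153,418). The paddle is at x 470-535 and the pad face at x≈300.

```bash
python3 - <<'E'
from h import *
f=lambda L,o:[((x+.5)/6-.5+o[0],(y+.5)/6-.5+o[1]) for x,y in L]
C=unproj('top',f([(34,83),(692,64),(697,270),(38,290)],(180,180)),.018)
print(C.round(4)); print('sides',np.linalg.norm(C[0]-C[1]),np.linalg.norm(C[1]-C[2]),np.linalg.norm(C[2]-C[3]),np.linalg.norm(C[3]-C[0]))
# corners in clamp frame: C0/C3 at y=+150, C1/C2 y=-195
yd=(C[0]+C[3]-C[1]-C[2])[:2]; yd/=np.linalg.norm(yd)
ctr=C.mean(0)[:2]; org=ctr+yd*0.0225
xd=np.array([yd[1],-yd[0]])
yaw=np.arctan2(xd[1],xd[0])
print('org',org,'yaw',yaw,'xd',xd,'yd',yd)
seat=org+yd*.075; print('seat',seat,'pad rest',org+yd*(-.110+.062*np.sin(.25)))
print('foot',unproj('top',f([(145,130)],(330,170)),.006),'ring',unproj('top',f([(153,118)],(330,170)),.044))
e=unproj('top',f([(66,130),(222,130),(145,50),(145,211)],(330,170)),.006);print(e.round(4))
e=unproj('top',f([(91,118),(216,118),(153,56),(153,180)],(330,170)),.044);print(e.round(4))
print('padface',[(np.dot(p[:2]-org,yd)) for p in unproj('top',f([(299,174),(321,174)],(180,180)),.045)])
print('paddle',[(np.dot(p[:2]-org,yd),np.dot(p[:2]-org,xd)) for p in unproj('top',f([(471,151),(534,151)],(180,180)),.160)])
print('notch',[(np.dot(p[:2]-org,yd),np.dot(p[:2]-org,xd)) for p in unproj('top',f([(43,181),(86,181)],(180,180)),.048)])
g=lambda q:[(x*.64,y*.64) for x,y in q]
print('jar',unproj('top',g([(194,312)]),.114))
# check vs scene projection
def W(x,y,z): return [*(org+xd*x+yd*y),z]
a=cv2.imread("pics/scene0.png"); b=cv2.imread("pics/top0.png")
for im,n in((a,'scene'),(b,'top')):
    P=[W(sx*.055,yy,.018) for sx in(-1,1) for yy in(-.195,.15)]+[W(0,-.110+.062*np.sin(.25),.082+.062*np.cos(.25)),W(0,.075,.018)]
    r=unproj('top',f([(145,130)],(330,170)),.006)[0][:2]
    P+=[[r[0],r[1],.060],[r[0],r[1],.044]]+[[r[0]+.028*np.cos(t),r[1]+.028*np.sin(t),.044] for t in np.linspace(0,6.28,9)]
    P=proj(n,P)
    big=cv2.resize(im,None,fx=3,fy=3,interpolation=cv2.INTER_CUBIC)
    for p in P: cv2.circle(big,tuple(np.int32((p+.5)*3-.5)),2,(0,0,255),-1)
    cv2.imwrite(f"pics/ck_{n}.png",big[450:900,280:980] if n=='scene' else big[500:740,520:1260])
E
```

```text
[[ 0.5579  0.1711  0.018 ]
 [ 0.5595 -0.1747  0.018 ]
 [ 0.4515 -0.1738  0.018 ]
 [ 0.4491  0.1701  0.018 ]]
sides 0.3458364662033563 0.10794012926869974 0.3438684553536377 0.10876885260942469
org [0.50438189 0.02068254] yaw 0.005759876963175799 xd [0.99998341 0.00575985] yd [-0.00575985  0.99998341]
seat [0.50394991 0.09568129] pad rest [ 0.50492713 -0.07397685]
foot [[ 0.55300648 -0.36282179  0.006     ]] ring [[ 0.55511238 -0.35970566  0.044     ]]
[[ 0.554  -0.3207  0.006 ]
 [ 0.552  -0.404   0.006 ]
 [ 0.5957 -0.3648  0.006 ]
 [ 0.51   -0.3608  0.006 ]]
[[ 0.5559 -0.3275  0.044 ]
 [ 0.5543 -0.3926  0.044 ]
 [ 0.5874 -0.3612  0.044 ]
 [ 0.5229 -0.3582  0.044 ]]
padface [np.float64(0.010357816427884138), np.float64(-0.000947803145110198)]
paddle [(np.float64(-0.07771586102969508), np.float64(-0.00011088631865312135)), (np.float64(-0.10762339601124692), np.float64(-0.0010118172864800941))]
notch [(np.float64(0.14198795412423804), np.float64(0.0002672622572344939)), (np.float64(0.11979615554427349), np.float64(-0.0003704572997142075))]
jar [[0.53300881 0.34083631 0.114     ]]
```

View pics/ck_scene.png

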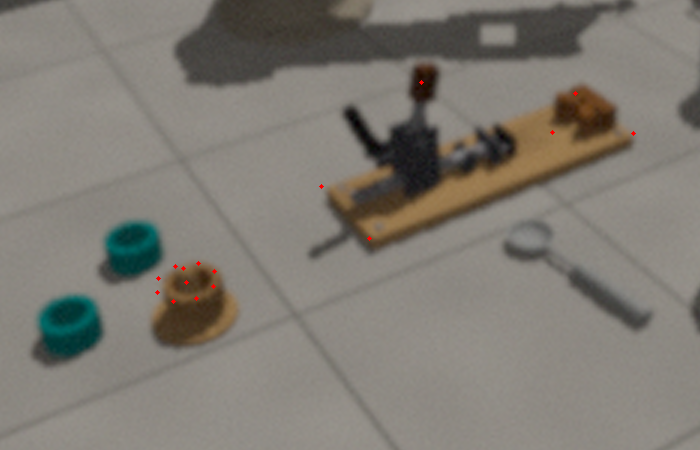

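The projection check agrees to within a few mm: the paddle point falls on the paddle, and the ring is best placed at (0.555, -0.360). First I'll turn the tool so the fingers close along world x.

Request:
play_rows(
  rows=[0, 0, 0, 0, 0, 0.993, 0, 0, 0, 0, 0, 0.993, 0, 0, 0, 0, 0, 0.993, 0, 0, 0, 0, 0, 0.993, 0, 0, 0, 0, 0, 0.993, 0, 0, 0, 0, 0, 0.993, 0, 0, 0, 0, 0, 0.993, 0, 0, 0, 0, 0, 0.993, 0, 0, 0, 0, 0, 0.993, 0, 0, 0, 0, 0, 0.993],
  hand=1,
  grip_force=30,
)

```text
clock: 1.1
position: [0.1911, 0.4888, 0.2309]
tcp_rot: [2.22, 2.223, -0.001]
wrist_force: [-0.4, -0.7, -0.7]
gripper_width: 0.0855
finger_force: 0.0
```

Request:
play_rows(
  rows=[-1, 0.8, 0, 0, 0, 0, -1, 0.8, 0, 0, 0, 0, -1, 0.8, 0, 0, 0, 0, -1, 0.8, 0, 0, 0, 0, -1, 0.8, 0, 0, 0, 0, -1, 0.8, 0, 0, 0, 0, -1, 0.8, 0, 0, 0, 0, -1, 0.8, 0, 0, 0, 0, -1, 0.8, 0, 0, 0, 0, -1, 0.8, 0, 0, 0, 0],
)

```text
clock: 2.1
position: [0.3933, 0.2391, 0.2311]
tcp_rot: [-2.214, -2.228, 0.001]
wrist_force: [0.3, 0.4, -0.3]
gripper_width: 0.0853
finger_force: 0.0
```

Request:
play_rows(
  rows=[-1, 0.4, 0, 0, 0, 0, -1, 0.4, 0, 0, 0, 0, -1, 0.4, 0, 0, 0, 0, -1, 0.4, 0, 0, 0, 0, -1, 0.4, 0, 0, 0, 0, -1, 0.4, 0, 0, 0, 0, -1, 0.4, 0, 0, 0, 0, -1, 0.4, 0, 0, 0, 0, -1, 0.4, 0, 0, 0, 0, -1, 0.4, 0, 0, 0, 0],
)

```text
clock: 3.1
position: [0.4946, -0.0102, 0.231]
tcp_rot: [-2.214, -2.228, 0.0]
wrist_force: [-0.5, 0.7, 0.4]
gripper_width: 0.0856
finger_force: 0.0
```

Request:
play_rows(
  rows=[-1, 0.2, 0, 0, 0, 0, -1, 0.2, 0, 0, 0, 0, -1, 0.2, 0, 0, 0, 0, -1, 0.2, 0, 0, 0, 0, -1, 0.2, 0, 0, 0, 0, -1, 0.2, 0, 0, 0, 0, -1, 0.2, 0, 0, 0, 0, -1, 0.2, 0, 0, 0, 0, -1, 0.2, 0, 0, 0, 0, 0, 0, 0, 0, 0, 0],
)

```text
clock: 4.1
position: [0.5407, -0.2362, 0.2303]
tcp_rot: [-2.217, -2.225, 0.001]
wrist_force: [-0.5, 0.6, -0.2]
gripper_width: 0.0856
finger_force: 0.0
```

Request:
play_rows(
  rows=[-1, 0.14, 0, 0, 0, 0, -1, 0.14, 0, 0, 0, 0, -1, 0.14, 0, 0, 0, 0, -1, 0.14, 0, 0, 0, 0, -0.96, 0, 0, 0, 0, 0, 0, 0, 0, 0, 0, 0],
)

```text
clock: 4.7
position: [0.5551, -0.3593, 0.2303]
tcp_rot: [-2.216, -2.225, 0.001]
wrist_force: [0.3, 0.2, 0.2]
gripper_width: 0.0856
finger_force: 0.0
```

```bash
python3 - <<'E'
from h import *
s=observe(); m=camera_model('wrist'); a=snapshot('wrist')[:,:,::-1].copy()
import pickle; pickle.dump(m,open('w1.pkl','wb'))
print(s['position'],-m['R'].T@m['t'],m['R'].round(2).tolist(),m['distortion'])
p=s['position']; print(proj(m,[[*p[:2],.044],[.555,-.36,.044],[.553,-.3628,.06]]))
cv2.imwrite('pics/w1.png',cv2.resize(a,(800,600),interpolation=cv2.INTER_CUBIC))
E
```

```text
[ 0.5551356  -0.35933885  0.23025254] [ 0.55436972 -0.28093241  0.37257983] [[1.0, 0.0, -0.0], [0.0, -0.95, 0.31], [0.0, -0.31, -0.95]] [-0.04530105  0.          0.          0.          0.        ]
[[261.05324004 160.70286233]
 [260.93856401 161.23446742]
 [259.21228793 166.81523786]]
```

View pics/w1.png

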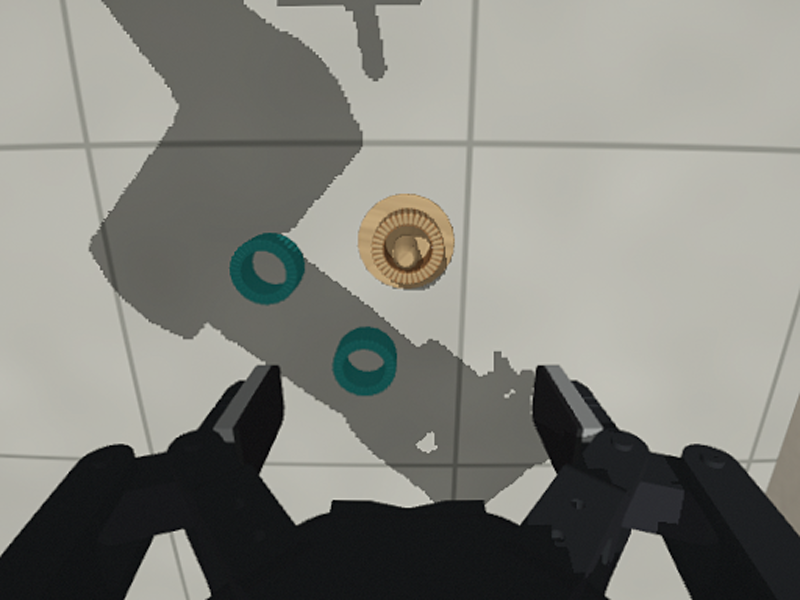

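The wrist view shows the ring's top centred near (409,249) and the foot near (406,242), both in 800-scale pixels.

```bash
python3 - <<'E'
from h import *
import pickle; m=pickle.load(open('w1.pkl','rb'))
f=lambda L:[((x+.5)*.64-.5,(y+.5)*.64-.5) for x,y in L]
print(unproj(m,f([(409,246),(409,249),(372,246),(447,246)]),.044).round(4)); print(unproj(m,f([(406,242),(358,242),(454,242),(406,194),(406,290)]),.006).round(4))
a=cv2.imread('pics/w1.png')[180:300,340:470]; cv2.imwrite('pics/w1c.png',cv2.resize(a,None,fx=4.5,fy=4.5,interpolation=cv2.INTER_CUBIC))
E
```

```text
[[ 0.5557 -0.3551  0.044 ]
 [ 0.5558 -0.3574  0.044 ]
 [ 0.5272 -0.3552  0.044 ]
 [ 0.5851 -0.3549  0.044 ]]
[[ 0.5533 -0.3602  0.006 ]
 [ 0.5121 -0.3603  0.006 ]
 [ 0.5946 -0.3599  0.006 ]
 [ 0.5532 -0.3195  0.006 ]
 [ 0.5535 -0.4036  0.006 ]]
```

View pics/w1c.png

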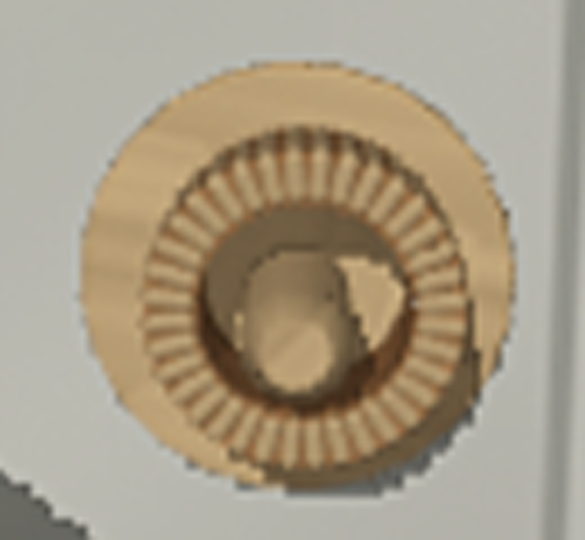

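Request:
play_rows(
  rows=[0.06, 0, 1, 0, 0, 0, 0, 0, 1, 0, 0, 0, 0, 0, 1, 0, 0, 0, 0, 0, 1, 0, 0, 0, 0, 0, 1, 0, 0, 0, 0, 0, 1, 0, 0, 0, 0, 0, 1, 0, 0, 0, 0, 0, 0.8, 0, 0, 0, 0, 0, 0.5, 0, 0, 0, 0, 0, 0.38, 0, 0, 0],
  hand=1,
)

```text
clock: 5.75
position: [0.5558, -0.3552, 0.0139]
tcp_rot: [-2.213, -2.229, -0.0]
wrist_force: [-0.4, -0.9, -0.5]
gripper_width: 0.0854
finger_force: 0.0
```

Request:
play_rows(
  rows=[0, 0, 0, 0, 0, 0, 0, 0, 0, 0, 0, 0, 0, 0, 0, 0, 0, 0, 0, 0, 0, 0, 0, 0, 0, 0, 0, 0, 0, 0, 0, 0, 0, 0, 0, 0, 0, 0, 0, 0, 0, 0],
  hand=0,
  grip_force=30,
)

```text
clock: 6.45
position: [0.5562, -0.3566, 0.0156]
tcp_rot: [2.213, 2.227, 0.0]
wrist_force: [0.3, 1.0, 7.0]
gripper_width: 0.0552
finger_force: 32.3
```

Request:
play_rows(
  rows=[0, 0, -0.4, 0, 0, 0, 0, 0, -0.6, 0, 0, 0, 0, 0, -0.8, 0, 0, 0, 0, 0, -0.8, 0, 0, 0, 0, 0, -1, 0, 0, 0, 0, 0, -1, 0, 0, 0, 0, 0, -1, 0, 0, 0, 0, 0, -1, 0, 0, 0, 0, 0, -1, 0, 0, 0],
)

```text
clock: 7.35
position: [0.5555, -0.3562, 0.2067]
tcp_rot: [2.214, 2.228, -0.0]
wrist_force: [0.1, -1.0, -0.2]
gripper_width: 0.0553
finger_force: 32.0
```

Request:
play_rows(
  rows=[0.98, -0.115, 0, 0, 0, 0, 0.98, -0.115, 0, 0, 0, 0, 0.98, -0.115, 0, 0, 0, 0, 0.98, -0.115, 0, 0, 0, 0, 0.98, -0.115, 0, 0, 0, 0, 0.98, -0.115, 0, 0, 0, 0, 0.98, -0.115, 0, 0, 0, 0, 0.98, -0.115, 0, 0, 0, 0, 0.98, -0.115, 0, 0, 0, 0],
)

```text
clock: 8.25
position: [0.5281, -0.135, 0.2055]
tcp_rot: [2.214, 2.228, 0.001]
wrist_force: [0.1, -0.5, -1.1]
gripper_width: 0.0553
finger_force: 32.0
```

Request:
play_rows(
  rows=[0.98, -0.115, 0, 0, 0, 0, 0.98, -0.115, 0, 0, 0, 0, 0.98, -0.115, 0, 0, 0, 0, 0.98, -0.115, 0, 0, 0, 0, 0.98, -0.115, 0, 0, 0, 0, 0.98, -0.115, 0, 0, 0, 0, 0.98, -0.115, 0, 0, 0, 0, 0.98, -0.115, 0, 0, 0, 0, 0.98, -0.115, 0, 0, 0, 0, 0, 0, 0, 0, 0, 0],
)

```text
clock: 9.25
position: [0.5006, 0.0865, 0.2055]
tcp_rot: [2.211, 2.231, 0.002]
wrist_force: [0.2, 0.2, -0.7]
gripper_width: 0.0554
finger_force: 32.0
```

```bash
python3 - <<'E'
from h import *
s=observe(); m=camera_model('wrist'); a=snapshot('wrist')[:,:,::-1].copy()
import pickle; pickle.dump(m,open('w2.pkl','wb'))
print(s['position'],s['tcp_rot'])
org=np.array([.5044,.0207]);xd=np.array([.99998,.00576]);yd=np.array([-.00576,.99998])
W=lambda x,y,z:[*(org+xd*x+yd*y),z]
P=proj(m,[W(-.055,.15,.018),W(.055,.15,.018),W(-.034,.141,.048),W(.034,.141,.048),W(0,.075,.018)])
print(P/.64)
a=cv2.resize(a,(800,600),interpolation=cv2.INTER_CUBIC)
for p in P: cv2.circle(a,tuple(np.int32(p/.64)),2,(0,0,255),-1)
cv2.imwrite('pics/w2.png',a)
E
```

```text
[0.50060391 0.08652188 0.20545551] [2.21079035e+00 2.23120510e+00 1.78340248e-03]
[[336.36046542 136.97044079]
 [488.53802202 137.62892865]
 [361.6415831  150.3667223 ]
 [464.36266871 150.80216359]
 [411.8095071  239.12276255]]
```

View pics/w2.png

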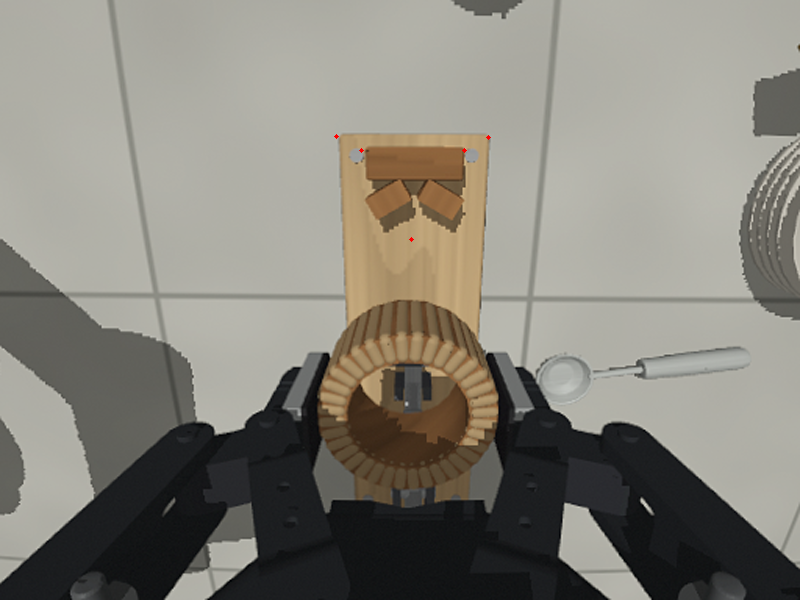

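The wrist view shows the held ring and the empty notch. The board's far corners are about 2-3 px right of the prediction, roughly 2 mm in +x. I'll correct x by +4 mm and lower.

Request:
play_rows(
  rows=[0.04, 0.18, 0.8, 0, 0, 0, 0, 0, 1, 0, 0, 0, 0, 0, 1, 0, 0, 0, 0, 0, 1, 0, 0, 0, 0, 0, 1, 0, 0, 0, 0, 0, 1, 0, 0, 0, 0, 0, 0.8, 0, 0, 0, 0, 0, 0.5, 0, 0, 0, 0, 0, 0.15, 0, 0, 0, 0, 0, 0, 0, 0, 0],
)

```text
clock: 10.3
position: [0.5059, 0.0851, 0.0234]
tcp_rot: [2.215, 2.228, 0.0]
wrist_force: [-0.6, 0.1, -1.3]
gripper_width: 0.0553
finger_force: 32.0
```

Request:
play_rows(
  rows=[0, 0, 0.06, 0, 0, 0, 0, 0, 0.06, 0, 0, 0, 0, 0, 0.03, 0, 0, 0, 0, 0, 0, 0, 0, 0],
)

```text
clock: 10.7
position: [0.5058, 0.0855, 0.0196]
tcp_rot: [2.214, 2.228, 0.001]
wrist_force: [0.7, 0.2, 0.3]
gripper_width: 0.0553
finger_force: 32.1
```

Request:
play_rows(
  rows=[0, 0, 0.04, 0, 0, 0, 0, 0, 0, 0, 0, 0],
)

```text
clock: 10.9
position: [0.5058, 0.0855, 0.0195]
tcp_rot: [2.214, 2.228, 0.001]
wrist_force: [-4.4, -0.5, 13.9]
gripper_width: 0.0554
finger_force: 33.2
```

Request:
play_rows(
  rows=[0, 0, -0.02, 0, 0, 0, 0, 0, 0, 0, 0, 0, 0, 0, 0, 0, 0, 0, 0, 0, 0, 0, 0, 0, 0, 0, 0, 0, 0, 0, 0, 0, 0, 0, 0, 0, 0, 0, 0, 0, 0, 0],
  hand=1,
)

```text
clock: 11.6
position: [0.5055, 0.0854, 0.0188]
tcp_rot: [-2.214, -2.228, 0.0]
wrist_force: [-0.3, 0.4, 0.1]
gripper_width: 0.0855
finger_force: 0.0
```

Request:
play_rows(
  rows=[0, 0, -0.3, 0, 0, 0, 0, 0, -0.6, 0, 0, 0, 0, 0, -1, 0, 0, 0, 0, 0, -1, 0, 0, 0, 0, 0, -1, 0, 0, 0, 0, 0, -1, 0, 0, 0, 0, 0, -1, 0, 0, 0, 0, 0, -1, 0, 0, 0, 0, 0, 0, 0, 0, 0],
)

```text
clock: 12.5
position: [0.5069, 0.0854, 0.195]
tcp_rot: [2.211, 2.225, 0.007]
wrist_force: [-1.1, 0.0, -0.2]
gripper_width: 0.0855
finger_force: 0.0
```

```bash
python3 - <<'E'
from h import *
s=observe(); m=camera_model('wrist'); a=snapshot('wrist')[:,:,::-1].copy()
import pickle; pickle.dump(m,open('w3.pkl','wb'))
print(s['position'],s['tcp_rot'])
cv2.imwrite('pics/w3.png',cv2.resize(a,(800,600),interpolation=cv2.INTER_CUBIC))
E
```

```text
[0.50685396 0.08543307 0.1949505 ] [2.21073964 2.22521384 0.00672859]
```

View pics/w3.png

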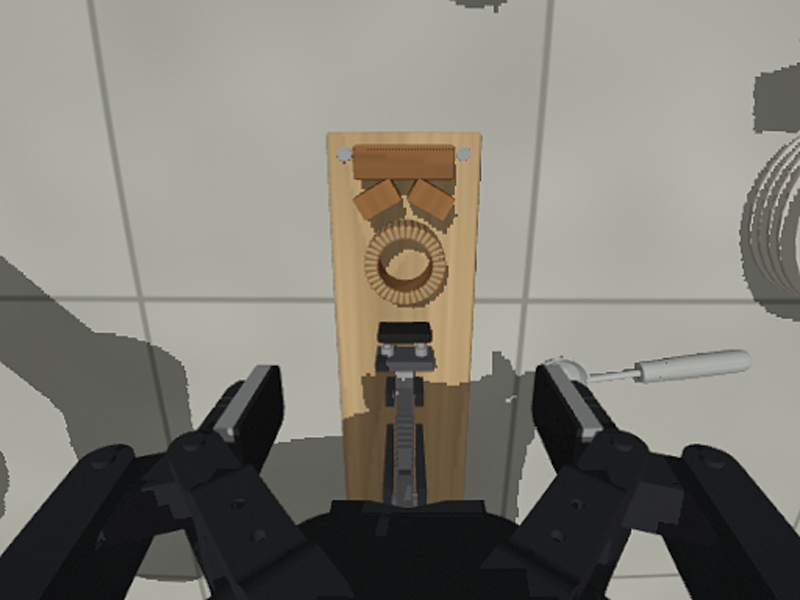

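The ring lies flat just in front of the notch, with its top centred near (405,262), the pad's front edge at row 322 and the jaw plate at rows 347-371. I'll measure these relative to the board's edge.

```bash
python3 - <<'E'
from h import *
import pickle; m=pickle.load(open('w3.pkl','rb'))
f=lambda L:[((x+.5)*.64-.5,(y+.5)*.64-.5) for x,y in L]
u=lambda L,z:unproj(m,f(L),z).round(4)[:,:2].tolist()
print('board',u([(328,133),(481,133)],.018),'notchback',u([(353,144),(455,144)],.048),'ring',u([(405,262),(366,262),(447,262)],.048))
print('padtop front',u([(405,323),(378,323),(432,323)],.047),'padtop rear',u([(405,341)],.047),'plate front',u([(405,348)],.047))
img=cv2.imread('pics/w3.png')
print(img[300:400:2,405].tolist())
E
```

```text
board [[0.4517, 0.1719], [0.5584, 0.1727]] notchback [[0.4723, 0.1646], [0.5371, 0.165]] ring [[0.5057, 0.0872], [0.4789, 0.0871], [0.5346, 0.0873]]
padtop front [[0.5059, 0.0414], [0.4865, 0.0413], [0.5255, 0.0415]] padtop rear [[0.506, 0.0271]] plate front [[0.506, 0.0215]]
[[82, 119, 147], [80, 115, 145], [52, 79, 105], [57, 83, 101], [108, 149, 175], [107, 148, 173], [106, 147, 173], [106, 147, 173], [106, 147, 173], [107, 149, 175], [111, 155, 184], [44, 57, 68], [18, 17, 15], [25, 24, 25], [22, 24, 22], [23, 25, 25], [24, 25, 25], [31, 32, 33], [33, 35, 35], [35, 36, 36], [30, 31, 31], [29, 36, 41], [64, 89, 106], [77, 90, 101], [52, 48, 45], [58, 55, 54], [58, 55, 54], [57, 55, 54], [56, 54, 53], [56, 54, 54], [56, 53, 53], [74, 71, 70], [83, 79, 80], [82, 79, 78], [80, 78, 76], [89, 88, 86], [129, 129, 129], [150, 151, 150], [146, 146, 145], [98, 99, 98], [88, 88, 87], [76, 76, 75], [79, 79, 78], [77, 77, 76], [73, 73, 72], [67, 67, 67], [66, 67, 67], [67, 68, 67], [67, 67, 67], [66, 66, 66]]
```

Request:
play_rows(
  rows=[-1, 0, 0, 0, 0, 0, -1, 0, 0, 0, 0, 0, -1, 0, 0, 0, 0, 0, -1, 0, 0, 0, 0, 0, -1, 0, 0, 0, 0, 0, -1, -0.07, 0, 0, 0, 0, -0.32, 0, 0, 0, 0, 0, 0, 0, 0, 0, 0, 0],
  hand=1,
)

```text
clock: 13.35
position: [0.5045, -0.073, 0.1906]
tcp_rot: [-2.215, -2.226, 0.001]
wrist_force: [0.2, -0.5, -0.7]
gripper_width: 0.0852
finger_force: 0.0
```

Request:
play_rows(
  rows=[0, 0, 0.8, 0, 0, 0, 0, 0, 0.8, 0, 0, 0, 0, 0, 0.8, 0, 0, 0, 0, 0, 0.4, 0, 0, 0, 0, 0, 0, 0, 0, 0],
)

```text
clock: 13.85
position: [0.5043, -0.0716, 0.1202]
tcp_rot: [-2.212, -2.228, 0.001]
wrist_force: [-0.4, -0.2, 0.9]
gripper_width: 0.0856
finger_force: 0.0
```

Request:
play_rows(
  rows=[0, 0, 0, 0, 0, 0, 0, 0, 0, 0, 0, 0, 0, 0, 0, 0, 0, 0, 0, 0, 0, 0, 0, 0, 0, 0, 0, 0, 0, 0, 0, 0, 0, 0, 0, 0, 0, 0, 0, 0, 0, 0, 0, 0, 0, 0, 0, 0],
  hand=0,
  grip_force=40,
)

```text
clock: 14.65
position: [0.5061, -0.0727, 0.122]
tcp_rot: [2.213, 2.226, 0.003]
wrist_force: [6.5, 0.2, 0.5]
gripper_width: 0.0195
finger_force: 44.3
```

Request:
play_rows(
  rows=[-0.2, 0.05, 0, 0, 0, 0, -0.2, 0, 0, 0, 0, 0, -0.2, 0, 0, 0, 0, 0, -0.2, 0, 0, 0, 0, 0, -0.2, 0, 0, 0, 0, 0, -0.12, 0, 0, 0, 0, 0, 0, 0, 0, 0, 0, 0],
)

```text
clock: 15.35
position: [0.5063, -0.0985, 0.1211]
tcp_rot: [-2.213, -2.226, -0.005]
wrist_force: [2.7, 11.4, -1.7]
gripper_width: 0.0198
finger_force: 42.5
```

```bash
python3 - <<'E'
from h import *
s=observe(); print(s['position'],s['wrist_force'])
a=snapshot('top')[:,:,::-1]; b=snapshot('scene')[:,:,::-1]
o=np.zeros((600,720,3),np.uint8)
o[:300]=cv2.resize(a[180:230,180:300],(720,300),interpolation=cv2.INTER_CUBIC)
o[300:,:600]=cv2.resize(b[160:235,190:340],(600,300),interpolation=cv2.INTER_CUBIC)
cv2.imwrite('pics/s1.png',o); cv2.imwrite('pics/top_s1.png',a)
E
```

```text
[ 0.50633455 -0.09854216  0.12108904] [ 2.72917469 11.4294419  -1.70084007]
```

View pics/s1.png

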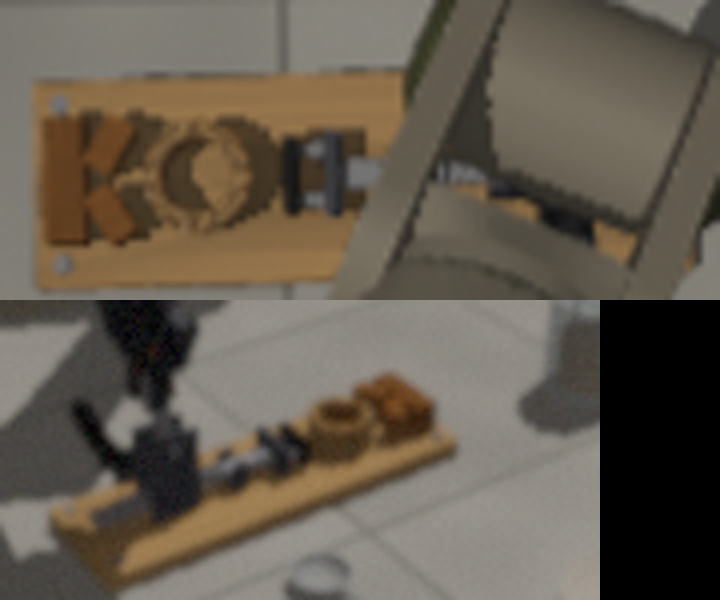

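The ring is in the notch's mouth and the pad moved from crop x 299 to 283, about 8 mm. The pad and plate stay visible from the top camera, so I'll track them by code. Next come return strokes and squeezes.

Request:
play_rows(
  rows=[0.24, 0, 0, 0, 0, 0, 0.24, 0, 0, 0, 0, 0, 0.24, 0, 0, 0, 0, 0, 0.24, 0, 0, 0, 0, 0, 0.16, 0, 0, 0, 0, 0, 0, 0, 0, 0, 0, 0],
)

```text
clock: 16.05
position: [0.5063, -0.0747, 0.1212]
tcp_rot: [2.211, 2.226, -0.005]
wrist_force: [1.5, -14.6, -5.2]
gripper_width: 0.0195
finger_force: 42.0
```

Request:
play_rows(
  rows=[-0.2, 0, 0, 0, 0, 0, -0.2, 0, 0, 0, 0, 0, -0.2, 0, 0, 0, 0, 0, -0.2, 0, 0, 0, 0, 0, -0.2, 0, 0, 0, 0, 0, -0.15, 0, 0, 0, 0, 0, 0, 0, 0, 0, 0, 0],
)

```text
clock: 16.75
position: [0.5063, -0.0992, 0.1208]
tcp_rot: [-2.213, -2.226, -0.005]
wrist_force: [4.3, 11.9, -3.8]
gripper_width: 0.0195
finger_force: 40.8
```

```bash
cat > meas.py <<'E'
from h import *
s=observe(); print(s['clock'],s['position'],s['wrist_force'])
a=snapshot('top')[:,:,::-1]; cv2.imwrite(f"pics/t_{s['clock']:.2f}.png",a)
m=camera_model('top')
def rect(a,z=.047):  # metric strip: rows x across clamp (world x .495-.516), cols world y from 0.0 to .16 at 0.25mm
    ys=np.arange(-.02,.17,.00025); xs=np.arange(.487,.525,.001)
    P=proj(m,[[x,y,z] for x in xs for y in ys]).astype(np.float32).reshape(len(xs),len(ys),2)
    return ys,cv2.remap(cv2.cvtColor(a,cv2.COLOR_BGR2GRAY),P[...,0],P[...,1],cv2.INTER_LINEAR).astype(np.float32)
y0,r0=rect(cv2.imread('pics/top0.png')); _,r=rect(a)
# reference in top0: pad and plate patches located at known cols, off-centre rows are included
def track(lo,hi):
    i,j=np.searchsorted(y0,[lo,hi]); res=cv2.matchTemplate(r,r0[:,i:j],cv2.TM_SQDIFF)[0]
    res[:max(0,i-8)]=1e18
    k=res.argmin(); return (k-i)*.25
if __name__=='__main__':
    print('pad moved',track(.017,.034),'plate moved',track(-.002,.013))
    g=r[8:30].mean(0); k=(y0>-.01)&(y0<.075); print([int(v) for v in g[k][::4]])
E
python3 - <<'E'
from h import *
import runpy
# calibrate patches on the start picture
import meas
g=meas.r0[8:30].mean(0); k=(meas.y0>-.01)&(meas.y0<.075); print([int(v) for v in g[k][::4]])
print('pad',meas.track(.017,.034),'plate',meas.track(-.002,.013))
g=meas.r[8:30].mean(0); print([int(v) for v in g[k][::4]])
E
```

```text
16.75 [ 0.50630686 -0.09920492  0.1208263 ] [ 4.31069458 11.90871279 -3.83219477]
[87, 88, 88, 87, 85, 83, 75, 66, 56, 50, 48, 45, 46, 49, 52, 54, 54, 54, 55, 56, 58, 59, 60, 61, 61, 60, 58, 57, 55, 53, 51, 44, 37, 31, 28, 26, 24, 28, 33, 37, 48, 59, 70, 80, 88, 96, 99, 99, 99, 99, 99, 99, 99, 99, 99, 99, 99, 99, 99, 99, 99, 99, 99, 99, 99, 99, 99, 99, 99, 99, 99, 99, 99, 99, 99, 99, 99, 99, 100, 100, 100, 100, 101, 101, 101]
pad 15.0 plate 13.5
[105, 107, 108, 108, 107, 106, 106, 105, 105, 103, 99, 96, 95, 95, 94, 93, 91, 89, 85, 77, 69, 63, 61, 58, 56, 53, 51, 50, 54, 57, 60, 63, 66, 69, 67, 66, 64, 64, 64, 63, 62, 62, 61, 57, 54, 50, 42, 33, 23, 21, 24, 26, 29, 32, 36, 40, 46, 52, 55, 55, 55, 55, 55, 55, 55, 60, 65, 71, 78, 85, 92, 93, 93, 94, 95, 95, 96, 99, 101, 104, 105, 106, 107, 108, 108]
```

Request:
play_rows(
  rows=[-0.1, 0, 0, 0, 0, 0, -0.1, 0, 0, 0, 0, 0, 0, 0, 0, 0, 0, 0, 0, 0, 0, 0, 0, 0],
)

```text
clock: 17.2
position: [0.5063, -0.1035, 0.1203]
tcp_rot: [-2.212, -2.225, -0.006]
wrist_force: [6.7, 13.8, -6.6]
gripper_width: 0.0194
finger_force: 39.8
```

```bash
python3 meas.py
```

```text
17.2 [ 0.50630939 -0.10352949  0.12032196] [ 6.67264986 13.80869916 -6.57756105]
pad moved 17.25 plate moved 15.0
[112, 112, 111, 111, 111, 112, 111, 110, 108, 107, 107, 106, 104, 100, 96, 94, 94, 94, 93, 92, 90, 86, 75, 64, 55, 53, 50, 49, 53, 56, 59, 58, 58, 57, 58, 58, 58, 60, 62, 64, 64, 63, 62, 61, 59, 57, 51, 43, 36, 31, 29, 27, 26, 28, 29, 32, 37, 41, 45, 49, 52, 55, 55, 54, 55, 60, 65, 71, 78, 85, 92, 93, 94, 94, 95, 96, 96, 99, 101, 104, 105, 106, 107, 108, 108]
```

Request:
play_rows(
  rows=[0.25, 0.05, 0, 0, 0, 0, 0.25, 0, 0, 0, 0, 0, 0.25, 0, 0, 0, 0, 0, 0.25, 0, 0, 0, 0, 0, 0.25, 0, 0, 0, 0, 0, 0, 0, 0, 0, 0, 0],
)

```text
clock: 17.85
position: [0.5064, -0.0769, 0.1212]
tcp_rot: [2.213, 2.228, -0.008]
wrist_force: [-7.5, -14.1, -1.8]
gripper_width: 0.0195
finger_force: 41.0
```

Request:
play_rows(
  rows=[-0.25, 0, 0, 0, 0, 0, -0.25, 0, 0, 0, 0, 0, -0.25, 0, 0, 0, 0, 0, -0.25, 0, 0, 0, 0, 0, -0.2, 0, 0, 0, 0, 0, -0.1, 0, 0, 0, 0, 0, 0, 0, 0, 0, 0, 0],
)

```text
clock: 18.55
position: [0.5064, -0.1048, 0.1198]
tcp_rot: [-2.21, -2.223, -0.003]
wrist_force: [0.6, 12.7, -7.8]
gripper_width: 0.0197
finger_force: 39.4
```

```bash
python3 meas.py
```

```text
18.55 [ 0.50635304 -0.10478943  0.11983979] [ 0.58655095 12.65557687 -7.79183757]
pad moved 22.75 plate moved 21.25
[107, 109, 111, 110, 109, 108, 106, 105, 103, 104, 106, 109, 109, 108, 108, 106, 105, 103, 100, 98, 96, 95, 96, 96, 95, 93, 91, 88, 77, 65, 55, 51, 47, 44, 48, 52, 56, 57, 57, 58, 59, 59, 60, 61, 62, 63, 63, 62, 61, 58, 55, 52, 46, 38, 30, 26, 26, 26, 27, 29, 30, 33, 38, 43, 49, 56, 63, 70, 78, 85, 92, 93, 93, 94, 95, 95, 96, 99, 101, 104, 105, 106, 107, 108, 108]
```

Request:
play_rows(
  rows=[0.25, 0, 0, 0, 0, 0, 0.25, 0, 0, 0, 0, 0, 0.25, 0, 0, 0, 0, 0, 0.25, 0, 0, 0, 0, 0, 0.3, 0, 0, 0, 0, 0, 0, 0, 0, 0, 0, 0],
)

```text
clock: 19.2
position: [0.5065, -0.0783, 0.1214]
tcp_rot: [2.211, 2.227, -0.011]
wrist_force: [-8.6, -23.6, -2.3]
gripper_width: 0.0197
finger_force: 40.9
```

Request:
play_rows(
  rows=[-0.25, 0, 0, 0, 0, 0, -0.25, 0, 0, 0, 0, 0, -0.25, 0, 0, 0, 0, 0, -0.25, 0, 0, 0, 0, 0, -0.2, 0, 0, 0, 0, 0, -0.15, 0, 0, 0, 0, 0, 0, 0, 0, 0, 0, 0],
)

```text
clock: 19.9
position: [0.5064, -0.106, 0.1199]
tcp_rot: [-2.21, -2.223, -0.002]
wrist_force: [0.3, 12.7, -8.7]
gripper_width: 0.0192
finger_force: 39.7
```

```bash
python3 meas.py
```

```text
19.9 [ 0.50636553 -0.10602869  0.11985745] [ 0.32181476 12.68547366 -8.67600804]
pad moved 28.0 plate moved 27.25
[104, 105, 106, 107, 106, 106, 106, 106, 106, 106, 106, 106, 106, 106, 106, 107, 107, 108, 108, 108, 107, 105, 102, 98, 95, 95, 95, 95, 94, 94, 93, 91, 89, 87, 77, 66, 55, 51, 47, 43, 47, 51, 56, 57, 58, 58, 59, 59, 59, 60, 61, 62, 62, 61, 60, 58, 55, 52, 47, 38, 29, 23, 25, 26, 28, 30, 33, 36, 46, 55, 65, 74, 83, 91, 92, 92, 92, 94, 96, 98, 100, 102, 105, 106, 107]
```

Request:
play_rows(
  rows=[0.25, 0, 0, 0, 0, 0, 0.25, 0, 0, 0, 0, 0, 0.25, 0, 0, 0, 0, 0, 0.25, 0, 0, 0, 0, 0, 0.3, 0, 0, 0, 0, 0, 0, 0, 0, 0, 0, 0],
)

```text
clock: 20.55
position: [0.5065, -0.08, 0.1217]
tcp_rot: [2.21, 2.226, -0.012]
wrist_force: [-10.6, -25.9, -0.5]
gripper_width: 0.0189
finger_force: 41.6
```

Request:
play_rows(
  rows=[-0.25, 0, 0, 0, 0, 0, -0.25, 0, 0, 0, 0, 0, -0.25, 0, 0, 0, 0, 0, -0.25, 0, 0, 0, 0, 0, -0.2, 0, 0, 0, 0, 0, -0.15, 0, 0, 0, 0, 0, 0, 0, 0, 0, 0, 0],
)

```text
clock: 21.25
position: [0.5064, -0.1072, 0.1199]
tcp_rot: [-2.21, -2.223, -0.003]
wrist_force: [-0.3, 13.2, -9.1]
gripper_width: 0.0194
finger_force: 39.7
```

```bash
python3 meas.py
```

```text
21.25 [ 0.50638683 -0.10720206  0.11987572] [-0.28467254 13.23619756 -9.1312039 ]
pad moved 33.75 plate moved 33.0
[101, 102, 104, 104, 103, 102, 102, 102, 103, 103, 103, 103, 102, 101, 99, 98, 99, 100, 100, 101, 102, 103, 103, 103, 104, 104, 105, 104, 100, 96, 93, 93, 93, 93, 93, 93, 93, 91, 89, 87, 77, 67, 57, 52, 50, 47, 50, 53, 57, 59, 61, 63, 64, 64, 64, 64, 64, 64, 64, 64, 64, 61, 57, 53, 47, 38, 28, 20, 22, 25, 27, 31, 36, 40, 49, 59, 69, 77, 84, 90, 92, 93, 94, 95, 97]
```

Request:
play_rows(
  rows=[0.25, 0, 0, 0, 0, 0, 0.25, 0, 0, 0, 0, 0, 0.25, 0, 0, 0, 0, 0, 0.25, 0, 0, 0, 0, 0, 0.25, 0, 0, 0, 0, 0, 0, 0, 0, 0, 0, 0],
)

```text
clock: 21.9
position: [0.5065, -0.0821, 0.122]
tcp_rot: [2.21, 2.227, -0.011]
wrist_force: [-11.2, -22.3, 0.8]
gripper_width: 0.0197
finger_force: 42.0
```

Request:
play_rows(
  rows=[-0.25, 0, 0, 0, 0, 0, -0.25, 0, 0, 0, 0, 0, -0.25, 0, 0, 0, 0, 0, -0.2, 0, 0, 0, 0, 0, -0.1, 0, 0, 0, 0, 0, 0, 0, 0, 0, 0, 0, 0, 0, 0, 0, 0, 0],
)

```text
clock: 22.6
position: [0.5064, -0.1027, 0.1205]
tcp_rot: [-2.211, -2.225, -0.001]
wrist_force: [-3.1, 11.2, -4.1]
gripper_width: 0.0192
finger_force: 39.2
```

```bash
python3 meas.py
```

```text
22.6 [ 0.50642192 -0.10266636  0.12048454] [-3.05904016 11.15237589 -4.09248098]
pad moved 37.25 plate moved 36.0
[87, 95, 103, 106, 109, 111, 112, 110, 109, 109, 110, 111, 110, 109, 108, 107, 108, 109, 110, 111, 112, 113, 111, 109, 107, 107, 108, 107, 106, 105, 103, 99, 96, 93, 93, 93, 93, 91, 89, 87, 79, 69, 60, 57, 55, 54, 51, 47, 43, 45, 49, 54, 56, 56, 57, 57, 58, 59, 60, 62, 63, 64, 63, 62, 60, 57, 53, 49, 40, 31, 22, 24, 25, 27, 30, 32, 35, 44, 53, 62, 71, 80, 89, 92, 93]
```

Request:
play_rows(
  rows=[-0.1, 0, 0, 0, 0, 0, -0.1, 0, 0, 0, 0, 0, -0.05, 0, 0, 0, 0, 0, 0, 0, 0, 0, 0, 0, 0, 0, 0, 0, 0, 0],
)

```text
clock: 23.15
position: [0.5064, -0.1081, 0.1198]
tcp_rot: [-2.21, -2.223, -0.003]
wrist_force: [0.2, 15.1, -9.9]
gripper_width: 0.0191
finger_force: 39.4
```

```bash
python3 meas.py
```

```text
23.15 [ 0.50639425 -0.10806082  0.11979048] [ 0.22910321 15.06474512 -9.91326982]
pad moved 38.75 plate moved 37.0
[93, 89, 86, 89, 94, 98, 102, 105, 109, 109, 108, 107, 107, 107, 108, 107, 105, 103, 102, 103, 103, 104, 103, 103, 102, 101, 100, 99, 101, 102, 104, 104, 104, 103, 100, 96, 93, 92, 92, 92, 90, 88, 86, 78, 69, 60, 56, 55, 54, 54, 54, 54, 55, 56, 57, 58, 60, 61, 62, 63, 64, 65, 65, 65, 64, 62, 60, 56, 49, 41, 34, 31, 28, 25, 25, 26, 27, 34, 42, 50, 61, 73, 84, 89, 90]
```

Pad and plate have both moved about 38 mm, so the ring is about home with almost no sink. The pinch has crept about 9 mm along the paddle, so I'll return, let go, re-centre and re-grip.

Request:
play_rows(
  rows=[0.25, 0, 0, 0, 0, 0, 0.25, 0, 0, 0, 0, 0, 0.25, 0, 0, 0, 0, 0, 0.25, 0, 0, 0, 0, 0, 0, 0, 0, 0, 0, 0],
)

```text
clock: 23.7
position: [0.5065, -0.0868, 0.1221]
tcp_rot: [2.212, 2.229, -0.006]
wrist_force: [-11.5, -3.6, 4.6]
gripper_width: 0.0192
finger_force: 41.9
```

Request:
play_rows(
  rows=[0, 0, 0, 0, 0, 0, 0, 0, 0, 0, 0, 0, 0, 0, 0, 0, 0, 0, 0.2, 0, 0, 0, 0, 0, 0, 0, 0, 0, 0, 0],
  hand=0.6,
)

```text
clock: 24.2
position: [0.5074, -0.0807, 0.1214]
tcp_rot: [2.214, 2.229, 0.0]
wrist_force: [-0.1, 1.0, 0.6]
gripper_width: 0.0513
finger_force: 0.0
```

```bash
python3 meas.py
```

```text
24.2 [ 0.50744583 -0.08072929  0.12135738] [-0.09868418  1.03240346  0.64156071]
pad moved 38.75 plate moved 37.0
[82, 84, 86, 88, 89, 91, 92, 92, 92, 92, 92, 92, 92, 92, 92, 92, 92, 93, 93, 93, 93, 93, 93, 94, 94, 96, 98, 99, 101, 102, 104, 104, 104, 103, 100, 96, 93, 93, 93, 92, 90, 88, 86, 78, 69, 60, 56, 56, 54, 54, 54, 54, 55, 56, 57, 58, 60, 61, 62, 63, 64, 65, 65, 65, 64, 62, 60, 57, 49, 42, 34, 31, 27, 24, 25, 26, 28, 35, 42, 50, 61, 73, 85, 90, 91]
```

Request:
play_rows(
  rows=[0.33, -0.06, 0, 0, 0, 0, 0, 0, 0, 0, 0, 0],
)

```text
clock: 24.45
position: [0.5056, -0.0721, 0.1213]
tcp_rot: [-2.213, -2.229, -0.0]
wrist_force: [0.4, 0.7, -1.0]
gripper_width: 0.0514
finger_force: 0.0
```

Request:
play_rows(
  rows=[0, 0, 0, 0, 0, 0, 0, 0, 0, 0, 0, 0, 0, 0, 0, 0, 0, 0, 0, 0, 0, 0, 0, 0, 0, 0, 0, 0, 0, 0, 0, 0, 0, 0, 0, 0],
  hand=0,
  grip_force=55,
)

```text
clock: 25.05
position: [0.5062, -0.0731, 0.1215]
tcp_rot: [2.214, 2.228, 0.001]
wrist_force: [2.3, 1.0, 1.1]
gripper_width: 0.0191
finger_force: 54.3
```

Request:
play_rows(
  rows=[-0.25, 0, 0, 0, 0, 0, -0.25, 0, 0, 0, 0, 0, -0.2, 0, 0, 0, 0, 0, -0.1, 0, 0, 0, 0, 0, 0, 0, 0, 0, 0, 0, 0, 0, 0, 0, 0, 0],
)

```text
clock: 25.65
position: [0.5063, -0.0911, 0.1217]
tcp_rot: [-2.213, -2.227, -0.006]
wrist_force: [4.3, 13.8, 5.0]
gripper_width: 0.0191
finger_force: 53.8
```

```bash
python3 meas.py
```

```text
25.65 [ 0.50627277 -0.09105183  0.12167643] [ 4.25808876 13.7841408   4.9979583 ]
pad moved 38.75 plate moved 41.75
[92, 91, 91, 92, 93, 94, 96, 99, 101, 103, 106, 109, 111, 111, 112, 112, 112, 111, 112, 113, 114, 115, 116, 117, 117, 115, 112, 110, 110, 110, 110, 109, 108, 107, 106, 105, 103, 100, 96, 93, 92, 91, 91, 91, 91, 91, 90, 88, 86, 79, 69, 59, 53, 52, 50, 51, 53, 56, 58, 60, 61, 62, 63, 65, 65, 63, 62, 59, 51, 43, 36, 31, 27, 23, 24, 26, 27, 34, 42, 50, 61, 73, 85, 90, 91]
```

The pad has stopped, so the ring is home, and the plate gained about 5 mm, giving about 5 mm of sink. I'll squeeze a little more for about 7-8 mm.

Request:
play_rows(
  rows=[-0.1, 0, 0, 0, 0, 0, -0.1, 0, 0, 0, 0, 0, 0, 0, 0, 0, 0, 0, 0, 0, 0, 0, 0, 0],
)

```text
clock: 26.1
position: [0.5062, -0.0957, 0.1212]
tcp_rot: [-2.213, -2.226, -0.006]
wrist_force: [6.1, 14.6, 2.7]
gripper_width: 0.0193
finger_force: 53.6
```

```bash
python3 meas.py; python3 - <<'E'
import cv2,glob,os,numpy as np
f=max(glob.glob('pics/t_*.png'),key=os.path.getmtime); a=cv2.imread(f); b=cv2.imread('pics/top0.png')
o=np.vstack([cv2.resize(x[185:230,180:270],(600,300),interpolation=cv2.INTER_CUBIC) for x in(b,a)])
cv2.imwrite('pics/fin.png',o)
E
```

```text
26.1 [ 0.50624991 -0.09566257  0.1211801 ] [ 6.13519127 14.56475568  2.68043467]
pad moved 39.0 plate moved 42.75
[92, 92, 92, 93, 93, 94, 97, 102, 106, 110, 113, 117, 117, 116, 115, 114, 114, 113, 114, 114, 115, 116, 115, 115, 114, 114, 113, 113, 113, 113, 113, 112, 110, 108, 108, 107, 106, 105, 104, 103, 99, 95, 91, 91, 91, 91, 90, 88, 86, 79, 69, 59, 52, 49, 46, 46, 51, 56, 58, 58, 58, 57, 58, 58, 58, 59, 60, 59, 52, 44, 37, 32, 27, 23, 24, 26, 27, 34, 42, 50, 61, 73, 85, 89, 90]
```

View pics/fin.png

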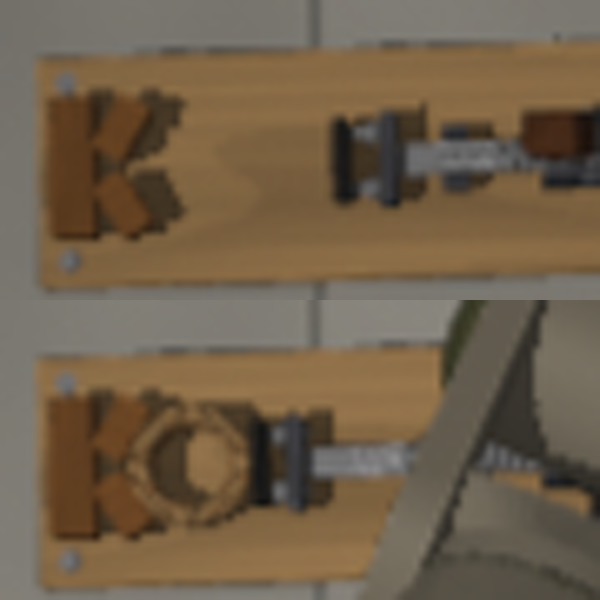

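The ring sits in the V against the pad. The pad-front to plate-rear distance shrank from 69 to 57 px (about 5.5 mm sink). A bit more will centre it in the 4-12 mm window.

Request:
play_rows(
  rows=[-0.1, 0, 0, 0, 0, 0, -0.06, 0, 0, 0, 0, 0, 0, 0, 0, 0, 0, 0, 0, 0, 0, 0, 0, 0, 0, 0, 0, 0, 0, 0],
)

```text
clock: 26.65
position: [0.5062, -0.0993, 0.1208]
tcp_rot: [-2.212, -2.225, -0.007]
wrist_force: [8.6, 15.9, -0.5]
gripper_width: 0.0192
finger_force: 53.7
```

```bash
python3 meas.py
```

```text
26.65 [ 0.50624398 -0.09932458  0.12076203] [ 8.59403913 15.91255113 -0.50163217]
pad moved 39.0 plate moved 43.25
[89, 87, 86, 88, 92, 96, 94, 91, 88, 90, 95, 100, 104, 108, 111, 113, 113, 114, 115, 117, 119, 119, 115, 112, 110, 111, 112, 112, 112, 111, 111, 110, 109, 108, 109, 109, 109, 107, 105, 103, 99, 95, 91, 91, 91, 91, 90, 88, 86, 80, 71, 61, 56, 55, 54, 53, 52, 51, 51, 54, 56, 58, 59, 60, 62, 61, 61, 59, 52, 45, 37, 32, 28, 23, 24, 26, 27, 34, 42, 50, 61, 73, 85, 89, 90]
```

```bash
python3 -c "
from bench import *
print(sign_off())"
```

```text
the job is handed in; nothing more can be done
None
```

I handed the job in with the ring home in the V notch, the pad sunk an estimated 6–7 mm (read from top-camera pictures good to about 1.5 mm), and the trigger still held squeezed; the sign-off returned no verdict.

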